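Clamp a lens blank in the sloping drilling jig

ROBOT

A 7-joint arm with a two-finger parallel gripper is mounted at the origin on a cart in front of the work surface, level with it; the furniture and walls round the work are solid. World frame = base frame: x ahead of the robot, y to its left, z up, the work surface at z = 0. Lengths are in mm, angles in rad, forces in N, time in s.
With the tool pointing down it reaches from about 350 to 900 mm from the base axis. Payload 19.9 kg.
Tool frame: the origin (TCP) lies at the very end of the fingers, on their centre line; the grasp point (between the pads) lies 19 mm behind it; z points along the fingers, y is the line along which they close (so a half turn about z gives the same grasp; the last joint's range is limited). The gripper opens to 85 mm and grips with 20 to 120 N. Pads are 22 mm wide; open, the fingers measure 114 mm over their backs; the gripper's body (76 mm by 85 mm) begins 54 mm behind the grasp point. The pads swing forward as they close: fully open they stand 13 mm farther back than shut.
Start: joints at [1.065, 0.417, -0.01, 1.614, 0.005, 1.111, -0.053], TCP at [279.586, -558.957, 231.26] pointing down, gripper open.
Joint ranges: [-2.81, 2.81], [-0.39, 2.02], [-1.27, 1.25], [0.06, 2.57], [-1.19, 4.33], [0.19, 2], [-2.82, 2.82]. Speed limits (rad/s): [1.89, 1.89, 2.39, 2.39, 3.01, 3.01, 3.01].

INTERFACE

Orientations are given as a 3x3 rotation matrix whose columns are the frame's x, y, z axes.
In Python, from cell import manip gives the robot as it stands. The module is installed in compiled form; this text tells all that it offers.
- The arm moves only by the tool carry_out, never from a script. Its argument "motion" is a list of rows, each an object of numbers: "dx", "dy", "dz": the shift along the tool's x, y, z in m; "wx", "wy", "wz": the turn, a rotation vector about the tool's x, y, z in degrees. In form: [{"dx": .., "dy": .., "dz": .., "wx": .., "wy": .., "wz": ..}, ...]. A call has exactly 10 rows; each row is the pose to reach, as a shift and turn from the pose commanded when the call began, along the tool's axes at that moment; what a row does not reach only later rows make up. A row lasts 1/10 s, in which the tool goes at most 50 mm and 8.59 degrees, less where a joint would pass 70% of its speed; a pose out of reach is approached as far as the arm can. A call with a gripper value outside its range is refused whole. "claw" is the gripper command: -1 is shut, 1 is fully open, values between are in proportion, set as the call begins (left out, the last holds). The fingers move at their own pace and stop on an object; "grip_force" is the grip in N (left out, the last holds). Time passes only in rows, so rows that repeat a pose let the fingers close, or fill a call up. It gives the time, the measured TCP pose, the force, the opening and the grip force at its end, in the units of the state.
- manip.sense(): the state, without advancing time (a new reading comes with each control period).
- manip.snapshot(name): name is "scene" or "top" or "wrist"; returns a dict with "frame" (420x560x3 uint8, red, green, blue), "depth" (420x560 float32, mm along the optical axis (not along the pixel's ray), 0 where there is no reading), "fx", "fy", "cx", "cy" (pixels), "rvec" (rotation vector, rad) and "tvec" (3), from world to camera coordinates, as OpenCV has them; the wrist camera has in their place "hand_eye" (4x4, takes a point from camera to tool coordinates, whose origin is the TCP and whose axes are the flange's). Camera axes: x right, y down, z forward; pixel columns grow to the right and rows downward; lengths in mm; the calibration is good to about 2 mm. A picture is of the moment at which its call begins: read the wrist's pose just before it.
- manip.hand_in(): hands the job in; it is judged then, once.
The state is a dict: "time_s": time; "joint_pos": joint angles; "joint_vel": joint speeds; "joint_efforts": joint torques, N m; "eef_pos": TCP position; "tool_rot": TCP orientation; "contact_force": force on the tool from outside, world axes, zero at the start; "wrist_torque": the same for the moment, N m; "width": finger opening in mm; "finger_force": force on a finger pad.
Only numpy, scipy, OpenCV 4.12 (cv2) and the standard library are available. Lean on these libraries where they do the work, as an engineer would, in place of code of your own. Each camera call takes 0.05 s, during which the arm holds its last target. There are 200 camera calls.

TASK

Lay the large lens blank that lies near the loupe flat on the round rubber seat of the sloping jig, against its two steel pins, and let go of it. Then flip the jig's black-handled cam lever over its high point until it snaps fully closed and the press pad holds the lens down, without disturbing the loupe or the screw carton.

Things in the scene. Friction and masses are not known exactly. Their poses are not given: they have to be found in the camera images.
- lens: uncut round lens blank, pale translucent grey, a disc 63 mm in diameter and 9 mm thick, about 30 g; origin at the centre of its underside, z along its axis; starts lying flat on the worktop to the robot's right, within 25 cm of the loupe and the screw carton (smaller discs and scraps on the worktop are not part of the job)
- jig: drilling jig fixed to the worktop: aluminium base 165 x 125 x 10 mm (x, y, z) with a grey face plate 153 x 110 x 8 mm that rises at 30 degrees from its low end, which is turned to the robot's right, to its high end at the robot's left; origin at the centre of the base's underside, x level toward the high end, y to the left looking up the slope (toward the robot)
- seat (a point): centre of the top of the rubber seat, a disc 44 mm in diameter, 10 mm above the sloping face; x points up the slope, y to the left looking uphill, z square to the face. The lens belongs flat on it, centred here. Two steel pins, 8 mm diameter, 7 mm higher than the seat, stand at x = -27.7, y = +-23.5 mm and stop the lens rim downhill; both sides and uphill are open
- pad: rubber press pad, 18 mm in diameter, on a sprung spindle at the end of the press arm; origin at the centre of its pressing face, z from there up the spindle. Closed on a lens it presses with about 3 to 4 N
- lever (a joint): cam lever angle in rad: 0 fully open (as it starts), 1.9 fully closed (stop). A spring strut under the cam pushes it back to open up to the high point at 1.15; beyond that it snaps shut by itself. Pushing it at the grip takes up to about 14 N. The press arm swings with it through 1.75 rad, down on the seat at the end
- lever_axis (a point): point on the lever's hinge axis in the plane of the handle, 80 mm uphill, 62 mm to the left (+y) and 35 mm above the seat top; axes as seat, the hinge is its y axis
- lever_grip (a point): point on the handle's centre line, 65 mm from the hinge axis; x runs along the handle from tip to axis. Black round bar, 16 mm diameter, 46 to 92 mm from the axis. Open it stands up, leaning 19 degrees uphill from the face's normal; it swings downhill and when closed lies parallel to the face, 45 mm above it, pointing downhill beside the seat
- loupe: bystander: black loupe, 34 mm across and 34 mm high, standing on the worktop; origin under its centre
- screw_box: bystander: small tan carton, 41 x 50 x 30 mm; origin under its centre
- press: steel press arm, 80 mm long, 16 mm wide, driven by the lever; origin on its hinge, 80 mm uphill of the seat, 35 mm above seat level. Open, it stands nearly square to the face, up to 125 mm above seat level, its pad sticking out downhill from the top to 60 mm uphill of the seat: plumb over the seat, so a hand coming straight down is blocked, one tilted like the slope is free
There are look-alikes about, which are no part of the job. Leave any brown look-alike of the lens alone.

How it is judged (in metres and radians):
On the way, in this order (a step that is already met when the one before it is completed fails the run):
1. the lens lies flat on the seat, within 8 mm of its centre, let go, with the lever still open (distance between lens and seat below 0.008 m and angle between the z axis of lens and the z axis of seat, either way round below 0.1 rad and contact force between the fingers and lens below 0.1 N and linear speed of lens below 0.02 m/s and value of joint lever below 0.5 rad), for 0.2 s.
2. the lever is snapped fully closed (value of joint lever above 1.82 rad), for 0.2 s.
At the end, for the whole second after the job is handed in: the lever is fully closed (over 1.82 of 1.9 rad), the pad presses on the lens (over 1.5 N), and the lens lies still, flat on the seat (within 0.1 rad) and within 8 mm of its centre (value of joint lever above 1.82 rad and contact force between pad and lens above 1.5 N and distance between lens and seat below 0.008 m and angle between the z axis of lens and the z axis of seat, either way round below 0.1 rad and linear speed of lens below 0.02 m/s); the robot touches nothing.
It fails at once if the loupe is disturbed (moved more than 25 mm) (distance of loupe from where it was at the start of the episode above 0.025 m).
It fails at once if the screw carton is disturbed (moved more than 25 mm) (distance of screw_box from where it was at the start of the episode above 0.025 m).
It also fails if it takes over 48 s, if anything falls off the work surface, if the arm or the gripper's body presses on something with over 40 N, if the wrist force passes 120 N, or if a joint passes its speed limit or range.

## Working session

There is one attempt and no reset: what is moved stays moved. The work goes in short steps, Python scripts to look and compute and a tool call to move; the robot and the scene stay as the last step left them, time stands still between calls to the robot, and variables do not carry over. Pictures are saved under pics/ and viewed, at most 10 in all, crops included, and the job is handed in when it is done.

Besides the shell and the picture viewer there is one more tool, called after "Call:" as name(argument=value, ...) on one line, values as JSON. carry_out: Moves the arm, as the interface text tells. Its arguments: {"type":"object","properties":{"motion":{"type":"array","items":{"type":"object","properties":{"dx":{"type":"number"},"dy":{"type":"number"},"dz":{"type":"number"},"wx":{"type":"number"},"wy":{"type":"number"},"wz":{"type":"number"}}}},"claw":{"type":"number"},"grip_force":{"type":"number"}},"required":["motion"]}

```bash
mkdir -p pics; cat > h.py <<'E'
import numpy as np, cv2
from cell import manip
def snap(n):
    s=manip.sense() ; d=manip.snapshot(n); d['s']=s
    if 'rvec' in d:
        R=cv2.Rodrigues(np.array(d['rvec'],float))[0]; t=np.array(d['tvec'],float).ravel()
        d['R']=R.T; d['o']=-R.T@t
    else:
        H=np.array(d['hand_eye'],float); Rt=np.array(s['tool_rot']).reshape(3,3)
        d['R']=Rt@H[:3,:3]; d['o']=Rt@H[:3,3]+np.array(s['eef_pos'])
    return d
def pts(d):
    v,u=np.mgrid[:420,:560]; z=d['depth'].astype(float)
    P=np.stack([(u-d['cx'])/d['fx']*z,(v-d['cy'])/d['fy']*z,z],-1)
    return P@d['R'].T+d['o']
def ray(d,u,v,h):
    r=d['R']@np.array([(u-d['cx'])/d['fx'],(v-d['cy'])/d['fy'],1]); return d['o']+r*(h-d['o'][2])/r[2]
def proj(d,p):
    c=d['R'].T@(np.asarray(p,float)-d['o']); return c[0]/c[2]*d['fx']+d['cx'],c[1]/c[2]*d['fy']+d['cy']
def save(d,n): cv2.imwrite('pics/'+n,d['frame'][:,:,::-1])
E
python3 - <<'E'
from h import *
for n in('scene','top','wrist'):
    d=snap(n); save(d,n+'0.png'); print(n,d['o'].round(),d['R'][:,2].round(2),d['fx'])
print(manip.sense())
E
```

```text
scene [ -5. 693. 779.] [ 0.48 -0.66 -0.57] 518.9431032499978
top [ 350.  -74. 1066.] [ 0.18  0.01 -0.98] 394.110943406611
wrist [ 348. -523.  374.] [-0.26 -0.13 -0.96] 321.9023991989389
{'time_s': 0.15, 'joint_pos': array([ 1.06550564,  0.41784427, -0.01034735,  1.61401603,  0.00472847,
        1.11066616, -0.05297215]), 'joint_vel': array([-0.00100785, -0.00230864, -0.00039853, -0.00205925,  0.00050426,
       -0.00113517,  0.00093194]), 'joint_efforts': array([ 1.64642013e-03, -8.64749193e+01,  6.79221042e-01, -4.35056412e+01,
        1.90693012e-02,  5.83628032e-03, -2.35376710e-06]), 'eef_pos': array([ 279.48814843, -558.74845301,  230.80750184]), 'tool_rot': array([[ 8.94323523e-01,  4.47420613e-01, -4.80725693e-04],
       [ 4.47420863e-01, -8.94323193e-01,  7.72983124e-04],
       [-8.40755535e-05, -9.06383695e-04, -9.99999586e-01]]), 'contact_force': array([0.58416058, 0.06131824, 0.03691918]), 'wrist_torque': array([-0.01560597,  0.02003081, -0.00063246]), 'finger_force': 0.0, 'width': 85.47461506928285}
```

View pics/top0.png

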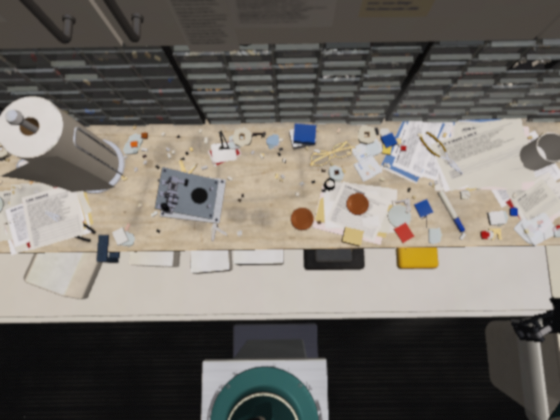

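View pics/scene0.png

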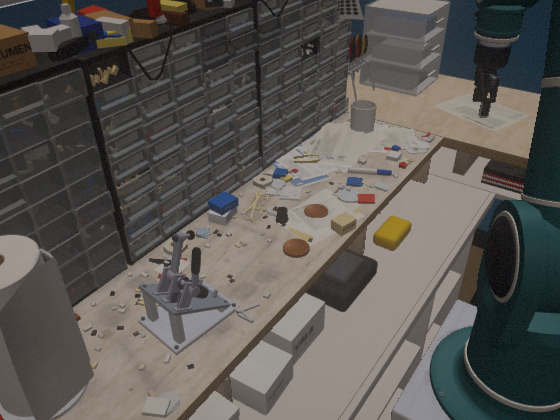

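The top view shows the jig around (190,195), the loupe at (329,184), the tan carton at (353,236), and brown discs at (302,219) and (357,204). The candidates for the lens are the pale disc at (398,214), the small grey one at (335,172) and paper scraps at (369,163) and (434,236). I'll check them in one crop.

```bash
python3 - <<'E'
from h import *
d=snap('top'); c=d['frame'][145:255,290:450,::-1]
cv2.imwrite('pics/c1.png',cv2.resize(c,(800,550),interpolation=cv2.INTER_CUBIC))
P=pts(d)
for u,v in((398,214),(335,172),(329,184),(353,236),(302,219),(357,204)): print(u,v,P[v,u].round(),ray(d,u,v,5).round())
E
```

```text
398 214 [ 524. -368.    5.] [ 524. -368.    5.]
335 172 [ 643. -200.   14.] [ 646. -201.    5.]
329 184 [ 614. -184.   -4.] [ 612. -183.    5.]
353 236 [ 463. -239.   30.] [ 466. -243.    5.]
302 219 [ 515. -106.    6.] [ 515. -106.    5.]
357 204 [ 554. -258.    4.] [ 554. -258.    5.]
```

View pics/c1.png

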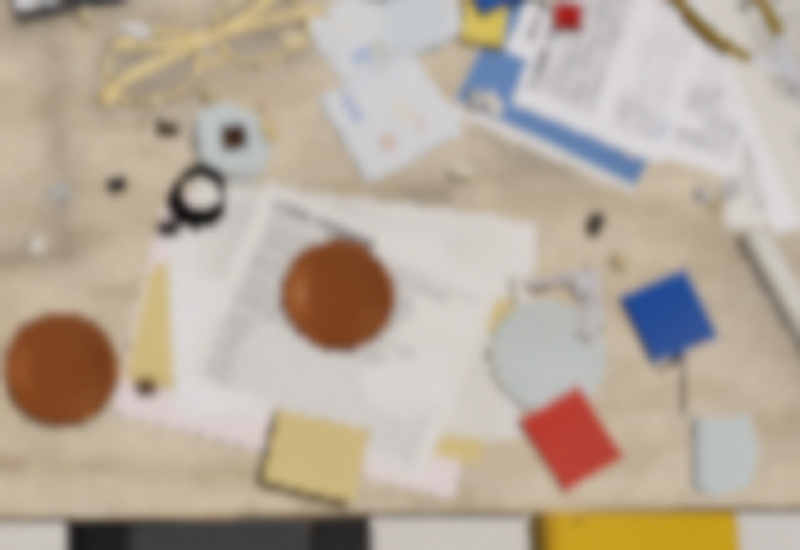

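The crop shows the pale grey disc at (548,353), which is (398,214) in the full image. It is about 62 mm across, so it is the lens. The discs at (62,370) and (337,295) are brown look-alikes, and the one at (232,137) is too small. Going above the lens.

Call:
carry_out(motion=[{"dx":0.03,"dy":-0.006,"dz":0.01,"wz":3},{"dx":0.07,"dy":-0.014,"dz":0.025,"wz":7},{"dx":0.11,"dy":-0.022,"dz":0.04,"wz":11},{"dx":0.15,"dy":-0.03,"dz":0.055,"wz":15},{"dx":0.19,"dy":-0.038,"dz":0.07,"wz":19},{"dx":0.23,"dy":-0.046,"dz":0.085,"wz":23},{"dx":0.265,"dy":-0.053,"dz":0.098,"wz":25},{"dx":0.29,"dy":-0.058,"dz":0.106,"wz":26.6},{"dx":0.304,"dy":-0.061,"dz":0.11,"wz":26.6},{"dx":0.304,"dy":-0.061,"dz":0.11,"wz":26.6}], claw=1)

```text
$.motion[0]: bad value
```

Call:
carry_out(motion=[{"dx":0.03,"dy":-0.006,"dz":0.01,"wx":0,"wy":0,"wz":3},{"dx":0.07,"dy":-0.014,"dz":0.025,"wx":0,"wy":0,"wz":7},{"dx":0.11,"dy":-0.022,"dz":0.04,"wx":0,"wy":0,"wz":11},{"dx":0.15,"dy":-0.03,"dz":0.055,"wx":0,"wy":0,"wz":15},{"dx":0.19,"dy":-0.038,"dz":0.07,"wx":0,"wy":0,"wz":19},{"dx":0.23,"dy":-0.046,"dz":0.085,"wx":0,"wy":0,"wz":23},{"dx":0.265,"dy":-0.053,"dz":0.098,"wx":0,"wy":0,"wz":25},{"dx":0.29,"dy":-0.058,"dz":0.106,"wx":0,"wy":0,"wz":26.6},{"dx":0.304,"dy":-0.061,"dz":0.11,"wx":0,"wy":0,"wz":26.6},{"dx":0.304,"dy":-0.061,"dz":0.11,"wx":0,"wy":0,"wz":26.6}], claw=1)

```text
time_s: 1.2
eef_pos: [525.2, -366.9, 120.7]
tool_rot: [[1.0, 0.003, -0.0], [0.003, -1.0, 0.001], [-0.0, -0.001, -1.0]]
contact_force: [-1.1, -0.3, -0.3]
width: 85.5
finger_force: 0.0
```

```bash
python3 - <<'E'
from h import *
d=snap('wrist'); save(d,'w1.png'); s=d['s']; print(s['time_s'],s['eef_pos'],s['tool_rot'].round(3),s['joint_pos'].round(2))
np.save('w1.npy',np.c_[pts(d).reshape(-1,3)])
print(proj(d,(524,-368,9)),proj(d,(524-31,-368,9)))
E
```

```text
1.2 [ 525.18022221 -366.88605628  120.66166278] [[ 1.     0.003 -0.   ]
 [ 0.003 -1.     0.001]
 [-0.    -0.001 -1.   ]] [ 0.56  0.56 -0.    1.66 -0.    0.92 -1.01]
(np.float64(283.7563232599796), np.float64(207.76169904492744)) (np.float64(283.5587391010918), np.float64(242.4409875894524))
```

View pics/w1.png

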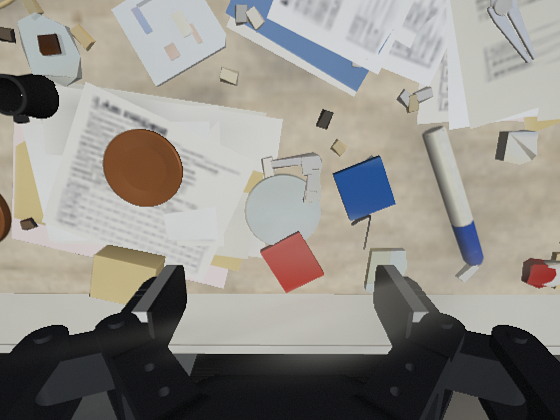

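The wrist view shows the lens at (283,208), where I predicted it. A metal bit lies at its upper right (312,175), with a blue tile at (365,188) and a red tile at (292,262). I'll check heights before choosing the grasp angle.

```bash
python3 - <<'E'
import numpy as np,cv2
P=np.load('w1.npy').reshape(420,560,3)
for n,u,v in(('lens',275,205),('lens2',300,215),('metal',312,185),('metal2',285,163),('blue',365,188),('red',292,262),('paper',235,180),('r2',335,238),('wood',340,245),('clear',385,265),('tan',125,270)): print(n,P[v-2:v+3,u-2:u+3].reshape(-1,3).mean(0).round(1))
f=cv2.imread('pics/w1.png'); hsv=cv2.cvtColor(f,cv2.COLOR_BGR2HSV)
print(hsv[205,275],f[205,275])
m=(np.abs(f.astype(int)-f[205,275])).max(2)<14
z=P[:,:,2]; m&=(z>4)&(z<14)
n,l,st,c=cv2.connectedComponentsWithStats(m.astype(np.uint8)); k=l[205,275]; print(st[k],c[k])
pp=P[l==k]; print(pp.mean(0),pp.min(0),pp.max(0))
cn,_=cv2.findContours((l==k).astype(np.uint8),0,1); cn=max(cn,key=len); print(cv2.minEnclosingCircle(cn))
E
```

```text
lens [ 525.4 -360.7    5.9]
lens2 [ 516.8 -381.7    6.2]
metal [ 544.1 -390.4   12.4]
metal2 [ 561.3 -368.8   10. ]
blue [ 541.8 -432.8   12.7]
red [ 476.1 -375.3   12. ]
paper [ 546.5 -328.1    5.4]
r2 [ 4.935e+02 -4.134e+02  2.000e-01]
wood [ 4.868e+02 -4.182e+02  1.000e-01]
clear [ 512.2 -428.4   87.4]
tan [ 477.8 -240.    30.1]
[ 94  11 185] [185 184 177]
[ 246  173   76   72 3969] [283.41546989 207.87049635]
[ 523.25460125 -367.66218892    7.77150164] [ 491.58750128 -398.07835661    4.07641444] [ 553.98611978 -336.65615394   13.96836474]
((285.218994140625, 204.78099060058594), 43.109004974365234)
```

```bash
python3 - <<'E'
import numpy as np
P=np.load('w1.npy').reshape(-1,3); c=np.array([523.5,-367.3])
for a in range(-90,90,10):
    t=np.radians(a); y=np.array([-np.sin(t),-np.cos(t)]); x=np.array([y[1],-y[0]])
    q=P[:,:2]-c; r=q@y; w=abs(q@x)<13; o=[]
    for s in(1,-1):
        k=w&(s*r>31)&(s*r<58); h=P[k,2]; o+=[np.percentile(h,50).round(1),np.percentile(h,97).round(1)]
        k=w&(s*r>38)&(s*r<58); o+=[np.percentile(P[k,2],97).round(1)]
    print(a,*o)
E
```

```text
-90 2.6 10.6 10.3 12.1 13.2 13.2
-80 0.9 12.6 12.5 12.0 13.2 13.1
-70 4.7 13.8 13.6 11.0 13.0 13.0
-60 10.2 208.4 14.6 3.8 12.8 12.7
-50 199.9 212.9 14.8 3.7 11.5 10.5
-40 200.0 213.0 203.7 3.8 9.7 5.1
-30 186.2 211.4 202.4 3.9 9.5 5.4
-20 184.2 209.6 205.0 4.8 191.3 191.7
-10 179.1 204.5 201.8 150.5 200.5 200.6
0 172.2 204.5 204.6 159.6 201.4 201.5
10 159.1 200.4 191.1 171.7 203.2 202.3
20 1.1 191.3 191.7 187.5 213.1 207.3
30 0.3 1.7 1.4 198.0 213.9 208.9
40 0.3 11.2 1.4 203.3 214.8 209.5
50 0.7 12.9 12.8 204.7 215.3 6.8
60 11.4 13.1 13.1 4.5 213.3 6.8
70 12.1 13.2 13.2 3.7 9.9 8.1
80 12.2 13.2 13.2 3.4 10.3 9.5
```

```bash
python3 - <<'E'
import numpy as np
P=np.load('w1.npy').reshape(-1,3);P=P[P[:,2]<60]; c=np.array([523.5,-367.3])
for a in range(0,60,10):
    t=np.radians(a); y=np.array([-np.sin(t),-np.cos(t)]); x=np.array([y[1],-y[0]])
    q=P[:,:2]-c; r=q@y; w=abs(q@x)<13; o=[]
    for s in(1,-1):
        k=w&(s*r>32)&(s*r<58); h=P[k,2]; o+=np.percentile(h,[50,90,98]).round(1).tolist()
    print(a,o)
E
```

```text
0 [0.6, 13.0, 13.9, 4.9, 6.0, 6.6]
10 [0.4, 12.1, 13.5, 5.1, 6.1, 6.6]
20 [0.3, 1.2, 10.3, 5.2, 6.2, 6.7]
30 [0.3, 1.1, 1.6, 5.3, 6.3, 6.8]
40 [0.3, 1.2, 11.6, 5.3, 6.3, 6.8]
50 [0.7, 12.3, 13.1, 5.0, 6.3, 6.9]
```

```bash
python3 - <<'E'
import numpy as np
P=np.load('w1.npy').reshape(-1,3)
k=(P[:,2]>60)&(abs(P[:,0]-525)<25); q=P[k]
for s in(1,-1):
    a=q[(q[:,1]+367)*s>20]; print(np.percentile(a[:,2],[0.5,2,5,20]).round(1), a[a[:,2]<np.percentile(a[:,2],3)].mean(0).round(1), a[:,1].min().round(1),a[:,1].max().round(1))
P=P[P[:,2]<20]; r=np.hypot(P[:,0]-523.5,P[:,1]+367.3); a=P[r<22]
A=np.c_[a[:,:2]-[523.5,-367.3],np.ones(len(a))]; print(np.linalg.lstsq(A,a[:,2],rcond=None)[0])
for lo,hi in((0,5),(10,14),(18,22),(24,28),(28,31)): k=(r>lo)&(r<hi); print(lo,np.median(P[k,2]).round(1))
E
```

```text
[137.3 142.6 150.4 180.5] [ 530.  -320.4  140.7] -347.0 -290.0
[137.1 142.2 149.6 179.5] [ 529.9 -408.8  140.4] -439.5 -387.0
[ 0.03592751 -0.01828813  6.47990911]
0 5.6
10 6.0
18 7.1
24 8.9
28 9.1
```

Call:
carry_out(motion=[{"dx":-0.0015,"dy":0.0004,"dz":0.01,"wx":0,"wy":0,"wz":6},{"dx":-0.0015,"dy":0.0004,"dz":0.03,"wx":0,"wy":0,"wz":13},{"dx":-0.0015,"dy":0.0004,"dz":0.05,"wx":0,"wy":0,"wz":20},{"dx":-0.0015,"dy":0.0004,"dz":0.07,"wx":0,"wy":0,"wz":26},{"dx":-0.0015,"dy":0.0004,"dz":0.09,"wx":0,"wy":0,"wz":30},{"dx":-0.0015,"dy":0.0004,"dz":0.103,"wx":0,"wy":0,"wz":30},{"dx":-0.0015,"dy":0.0004,"dz":0.113,"wx":0,"wy":0,"wz":30},{"dx":-0.0015,"dy":0.0004,"dz":0.12,"wx":0,"wy":0,"wz":30},{"dx":-0.0015,"dy":0.0004,"dz":0.123,"wx":0,"wy":0,"wz":30},{"dx":-0.0015,"dy":0.0004,"dz":0.123,"wx":0,"wy":0,"wz":30}])

```text
time_s: 2.25
eef_pos: [522.7, -369.0, -1.6]
tool_rot: [[0.866, -0.5, 0.0], [-0.5, -0.866, -0.0], [0.0, -0.0, -1.0]]
contact_force: [0.7, 0.1, -0.7]
width: 85.2
finger_force: 0.0
```

Call:
carry_out(motion=[{"dx":0,"dy":0,"dz":0,"wx":0,"wy":0,"wz":0},{"dx":0,"dy":0,"dz":0,"wx":0,"wy":0,"wz":0},{"dx":0,"dy":0,"dz":0,"wx":0,"wy":0,"wz":0},{"dx":0,"dy":0,"dz":0,"wx":0,"wy":0,"wz":0},{"dx":0,"dy":0,"dz":0,"wx":0,"wy":0,"wz":0},{"dx":0,"dy":0,"dz":0,"wx":0,"wy":0,"wz":0},{"dx":0,"dy":0,"dz":0,"wx":0,"wy":0,"wz":0},{"dx":0,"dy":0,"dz":0,"wx":0,"wy":0,"wz":0},{"dx":0,"dy":0,"dz":0,"wx":0,"wy":0,"wz":0},{"dx":0,"dy":0,"dz":0,"wx":0,"wy":0,"wz":0}], claw=-1, grip_force=30)

```text
time_s: 3.25
eef_pos: [523.0, -369.0, -0.7]
tool_rot: [[0.866, -0.5, 0.001], [-0.5, -0.866, -0.0], [0.001, -0.0, -1.0]]
contact_force: [-3.5, 1.8, 8.8]
width: 60.2
finger_force: 30.7
```

Call:
carry_out(motion=[{"dx":0,"dy":0,"dz":-0.004,"wx":0,"wy":0,"wz":0},{"dx":0,"dy":0,"dz":-0.012,"wx":0,"wy":0,"wz":0},{"dx":0,"dy":0,"dz":-0.025,"wx":0,"wy":0,"wz":0},{"dx":0,"dy":0,"dz":-0.045,"wx":0,"wy":0,"wz":0},{"dx":0,"dy":0,"dz":-0.07,"wx":0,"wy":0,"wz":0},{"dx":0,"dy":0,"dz":-0.1,"wx":0,"wy":0,"wz":0},{"dx":0,"dy":0,"dz":-0.13,"wx":0,"wy":0,"wz":0},{"dx":0,"dy":0,"dz":-0.16,"wx":0,"wy":0,"wz":0},{"dx":0,"dy":0,"dz":-0.18,"wx":0,"wy":0,"wz":0},{"dx":0,"dy":0,"dz":-0.18,"wx":0,"wy":0,"wz":0}])

```text
time_s: 4.25
eef_pos: [523.8, -369.6, 182.5]
tool_rot: [[0.866, -0.5, 0.005], [-0.5, -0.866, -0.003], [0.005, 0.0, -1.0]]
contact_force: [0.0, -0.5, -0.6]
width: 60.0
finger_force: 32.5
```

```bash
python3 - <<'E'
from h import *
d=snap('wrist'); s=d['s']; print(s['time_s'],s['eef_pos'],s['width'],s['finger_force'])
t=snap('top'); a=t['frame'][150:240,140:240]
img=np.hstack([d['frame'][:,:,::-1][60:,80:480],cv2.resize(a[:,:,::-1],(400,360),interpolation=cv2.INTER_CUBIC)]); cv2.imwrite('pics/w2.png',img)
# lens in tool frame
np.save('top.npy',pts(t)); sc=snap('scene'); np.save('scene.npy',pts(sc)); save(sc,'s2.png'); save(t,'t2.png')
Rt=np.array(s['tool_rot']); P=(pts(d)-s['eef_pos'])@Rt; np.save('w2.npy',P)
E
```

```text
4.25 [ 523.80703423 -369.63244547  182.51697819] 60.015912646701636 32.47722731495742
```

View pics/w2.png

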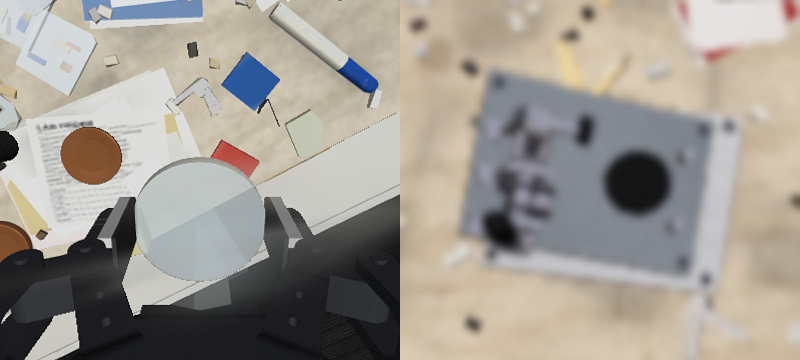

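The lens is held at (200,218) in the left half. On the right, the jig seat is the black disc at (637,182), the steel pins are at (685,155) and (675,222), and the lever grip is at (500,228). Next I'll measure the lens in the tool frame and the jig.

```bash
cat > m.py <<'E'
from h import *
P=np.load('w2.npy').reshape(420,560,3)
q=P.reshape(-1,3); q=q[(np.hypot(q[:,0],q[:,1])<29)&(abs(q[:,2])<25)]; 
A=np.c_[q[:,:2],np.ones(len(q))]
c=np.linalg.lstsq(A,q[:,2],rcond=None)[0]; print('lens top plane in tool',c,len(q), 'spread',q.min(0),q.max(0))
T=np.load('top.npy'); t=cv2.imread('pics/t2.png'); g=t.max(2)
sub=np.zeros_like(g); sub[165:225,150:230]=1
m=((g<45)&(sub>0)).astype(np.uint8); n,l,st,ce=cv2.connectedComponentsWithStats(m); k=l[195,199]; print('seat px',st[k],ce[k])
sp=T[l==k]; print('seat depth mean',np.median(sp,0))
# plate plane: points around seat
u0,v0=ce[k]; v,u=np.mgrid[:420,:560]; r=np.hypot(u-u0,v-v0); rr=(r>12)&(r<21)&(g>70)
p=T[rr]; p=p[(p[:,2]>15)&(p[:,2]<110)]
for _ in range(6):
    c=np.linalg.lstsq(np.c_[p[:,:2],np.ones(len(p))],p[:,2],rcond=None)[0]; e=p[:,2]-np.c_[p[:,:2],np.ones(len(p))]@c; p=p[abs(e)<max(2,2*e.std())]
nrm=np.array([-c[0],-c[1],1]); nrm/=np.linalg.norm(nrm); print('normal',nrm,np.degrees(np.arccos(nrm[2])),len(p),'yaw uphill',np.degrees(np.arctan2(c[1],c[0])))
print('face z at seat xy',c@[*np.median(sp,0)[:2],1])
# top-level: scene camera
S=np.load('scene.npy'); s=cv2.imread('pics/s2.png'); 
q=S.reshape(-1,3); k=(abs(q[:,0]-np.median(sp,0)[0])<19)&(abs(q[:,1]-np.median(sp,0)[1])<19)&(q[:,2]<120)
print('scene seat pts',k.sum(),np.median(q[k],0))
E
python3 m.py; python3 - <<'E'
from h import *
t=snap('top'); print('tan',[ray(t,199.3,195.5,h).round(1) for h in(50,60,70)])
E
```

```text
lens top plane in tool [-0.02174916 -0.05712705 -8.05338775] 11065 spread [-28.97893922 -28.90388627 -24.90267715] [28.48539645 27.55155523 -1.20258008]
seat px [192 189  15  14 160] [198.93125 195.36875]
seat depth mean [574.18901955 164.78781385  53.71358139]
normal [-0.06412104 -0.49381573  0.86719924] 29.865213743723633 687 yaw uphill 82.60164603983682
face z at seat xy 42.17632253777127
scene seat pts 89 [560.87117949 160.60400689  49.15637352]
tan [array([574.9, 164.9,  50. ]), array([572.7, 162.5,  60. ]), array([570.5, 160.2,  70. ])]
```

```bash
cat > g.py <<'E'
from h import *
from scipy.spatial.transform import Rotation as Ro
yaw=np.radians(82.6); th=np.radians(29.9)
xs=np.array([np.cos(th)*np.cos(yaw),np.cos(th)*np.sin(yaw),np.sin(th)]); ys=np.array([-np.sin(yaw),np.cos(yaw),0]); zs=np.cross(xs,ys)
SEAT=np.array([574.2,164.8,53.7])
Rp=np.c_[-ys,-xs,-zs]
def rel(p,R,p0,R0):
    return np.r_[R0.T@(np.array(p)-p0)/1000,Ro.from_matrix(R0.T@R).as_rotvec(degrees=True)].round(4)
E
python3 - <<'E'
from g import *
s=manip.sense(); p0=s['eef_pos'];R0=s['tool_rot']; print(s['time_s'],p0.round(1),R0.round(3).tolist(),s['joint_pos'].round(2))
print(rel(SEAT+120*zs,Rp,p0,R0))
P=np.load('w2.npy').reshape(-1,3); q=P[(np.hypot(P[:,0],P[:,1])<31)&(P[:,2]>-14)&(P[:,2]<3)]
for _ in range(4):
    A=np.c_[q[:,:2],(q[:,:2]**2).sum(1),np.ones(len(q))]; c=np.linalg.lstsq(A,q[:,2],rcond=None)[0]; e=q[:,2]-A@c; q=q[abs(e)<2*e.std()]
print(c,e.std(),'rim z',c[2]*31.5**2+c[3])
E
```

```text
4.45 [ 522.3 -368.5  177.7] [[0.866, -0.5, -0.001], [-0.5, -0.866, 0.001], [-0.001, -0.0, -1.0]] [ 0.46  0.5   0.14  1.63 -0.08  1.02 -1.47]
[-1.98900e-01 -4.32500e-01  2.02000e-02  2.94887e+01 -5.83850e+00
 -2.21229e+01]
[-3.59669019e-02 -3.30246207e-02 -4.70047145e-03 -5.96381276e+00] 0.5195715276909401 rim z -10.627855563506376
```

Call:
carry_out(motion=[{"dx":-0.012,"dy":-0.026,"dz":0.001,"wx":1.8,"wy":-0.4,"wz":-1.3},{"dx":-0.03,"dy":-0.065,"dz":0.003,"wx":4.4,"wy":-0.9,"wz":-3.3},{"dx":-0.05,"dy":-0.108,"dz":0.005,"wx":7.4,"wy":-1.5,"wz":-5.5},{"dx":-0.07,"dy":-0.151,"dz":0.007,"wx":10.3,"wy":-2.0,"wz":-7.7},{"dx":-0.09,"dy":-0.195,"dz":0.009,"wx":13.3,"wy":-2.6,"wz":-10},{"dx":-0.109,"dy":-0.238,"dz":0.011,"wx":16.2,"wy":-3.2,"wz":-12.2},{"dx":-0.129,"dy":-0.281,"dz":0.013,"wx":19.2,"wy":-3.8,"wz":-14.4},{"dx":-0.147,"dy":-0.32,"dz":0.015,"wx":21.8,"wy":-4.3,"wz":-16.4},{"dx":-0.163,"dy":-0.355,"dz":0.0166,"wx":24.2,"wy":-4.8,"wz":-18.1},{"dx":-0.175,"dy":-0.38,"dz":0.018,"wx":26,"wy":-5.1,"wz":-19.5}])

```text
time_s: 5.45
eef_pos: [560.3, 51.1, 159.8]
tool_rot: [[0.985, -0.158, 0.067], [-0.171, -0.881, 0.442], [-0.011, -0.446, -0.895]]
contact_force: [0.0, 0.5, -0.5]
width: 60.0
finger_force: 32.5
```

```bash
python3 - <<'E'
from g import *
s=manip.sense(); p0=s['eef_pos'];R0=s['tool_rot']; print(s['time_s'],p0.round(1),s['joint_pos'].round(2),s['width'],s['finger_force'])
print(rel(SEAT+120*zs,Rp,p0,R0))
E
```

```text
5.45 [560.3  51.1 159.8] [ 0.29  0.41 -0.24  1.9  -0.49  0.87 -1.34] 60.01505941657873 32.47589654987678
[-3.2000e-03 -4.7900e-02  2.6200e-02  3.3674e+00 -6.1580e-01 -2.4419e+00]
```

Call:
carry_out(motion=[{"dx":-0.001,"dy":-0.012,"dz":0.007,"wx":1,"wy":-0.2,"wz":-0.8},{"dx":-0.002,"dy":-0.028,"dz":0.015,"wx":2,"wy":-0.4,"wz":-1.6},{"dx":-0.003,"dy":-0.041,"dz":0.022,"wx":3,"wy":-0.5,"wz":-2.2},{"dx":-0.0032,"dy":-0.048,"dz":0.026,"wx":3.4,"wy":-0.6,"wz":-2.4},{"dx":-0.0032,"dy":-0.048,"dz":0.026,"wx":3.4,"wy":-0.6,"wz":-2.4},{"dx":-0.0032,"dy":-0.048,"dz":0.026,"wx":3.4,"wy":-0.6,"wz":-2.4},{"dx":-0.0032,"dy":-0.048,"dz":0.026,"wx":3.4,"wy":-0.6,"wz":-2.4},{"dx":-0.0032,"dy":-0.048,"dz":0.026,"wx":3.4,"wy":-0.6,"wz":-2.4},{"dx":-0.0032,"dy":-0.048,"dz":0.026,"wx":3.4,"wy":-0.6,"wz":-2.4},{"dx":-0.0032,"dy":-0.048,"dz":0.026,"wx":3.4,"wy":-0.6,"wz":-2.4}])

```text
time_s: 6.45
eef_pos: [567.7, 101.9, 158.4]
tool_rot: [[0.991, -0.115, 0.067], [-0.133, -0.86, 0.492], [0.001, -0.496, -0.868]]
contact_force: [1.1, 1.1, -0.2]
width: 60.3
finger_force: 32.5
```

```bash
python3 - <<'E'
from g import *
d=snap('wrist'); s=d['s']; p0=s['eef_pos'];R0=s['tool_rot']; print(s['time_s'],p0.round(1),s['joint_pos'].round(2),s['width'])
print(rel(SEAT+120*zs,Rp,p0,R0))
save(d,'w3.png'); P=(pts(d)-SEAT)@np.c_[xs,ys,zs]; np.save('w3.npy',P); print('proj seat',proj(d,SEAT),[proj(d,SEAT-27.7*xs+y*ys+7*zs) for y in(23.5,-23.5)])
E
```

```text
6.45 [567.7 101.9 158.4] [ 0.27  0.44 -0.29  1.89 -0.54  0.83 -1.32] 60.258182418515375
[-0.0017 -0.0027  0.0023  0.1335 -0.2014 -0.1904]
proj seat (np.float64(278.6978538718867), np.float64(205.4925656543058)) [(np.float64(311.2149779051374), np.float64(234.0058541381155)), (np.float64(312.6193006317531), np.float64(180.02038361280464))]
```

View pics/w3.png

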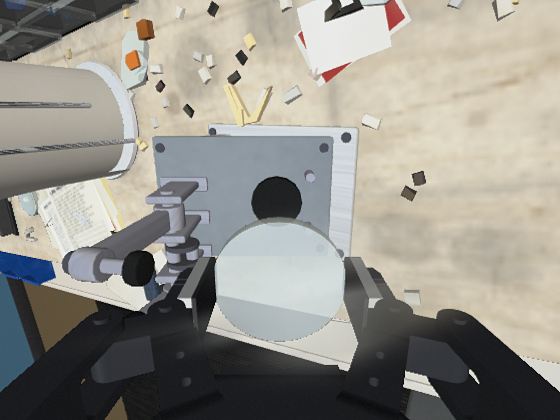

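The wrist view shows the held lens at (280,280), part of the seat at (276,200), one pin at (310,176) and the lever knob at (140,267). I'll refine the seat and lens positions from this one view.

```bash
cat > f.py <<'E'
from g import *
d=snap('wrist'); s=d['s']; p0=s['eef_pos'];R0=np.array(s['tool_rot']); f=d['frame']; g=f.max(2)
def fitc(q):
    for _ in range(4):
        A=np.c_[2*q,np.ones(len(q))]; c=np.linalg.lstsq(A,(q**2).sum(1),rcond=None)[0]; r=np.sqrt(c[2]+c[:2]@c[:2]); e=np.hypot(*(q-c[:2]).T)-r; q=q[abs(e)<max(.7,1.5*e.std())]
    return c[:2],r,len(q)
def plane(u,v,o,n):
    r=d['R']@np.array([(u-d['cx'])/d['fx'],(v-d['cy'])/d['fy'],1]); return d['o']+r*((o-d['o'])@n)/(r@n)
S=np.c_[xs,ys,zs]
m=((g<60)).astype(np.uint8); m[212:]=0; m[:160]=0; m[:,:235]=0; m[:,325:]=0
n,l,st,ce=cv2.connectedComponentsWithStats(m); k=l[195,276]; cn=max(cv2.findContours((l==k).astype(np.uint8),0,1)[0],key=len)[:,0]
q=np.array([S.T@(plane(u,v,SEAT,zs)-SEAT) for u,v in cn if v<203]); print('seat in SEAT frame',fitc(q[:,:2]))
c,r,_=fitc(q[:,:2]); dd=S@np.r_[c,0]
print('seat tool',R0.T@(SEAT+dd-p0))
P=(pts(d)-p0)@R0; mm=((abs(P[:,:,2]+7)<6)&(np.hypot(P[:,:,0],P[:,:,1])<45)).astype(np.uint8); mm=cv2.morphologyEx(mm,2,np.ones((3,3)))
cn=max(cv2.findContours(mm,0,1)[0],key=len)[:,0]
o=p0+R0@[0,0,-10.6]; q=np.array([R0.T@(plane(u,v,o,R0[:,2])-p0) for u,v in cn]); sel=(abs(q[:,1])<26)
print('lens all',fitc(q[sel][:,:2]),'lower',fitc(q[sel&(q[:,0]<0)][:,:2]),'x range',q[sel,0].min(),q[sel,0].max(),'y',q[:,1].min(),q[:,1].max())
E
python3 f.py
```

```text
seat in SEAT frame (array([ 2.01842373, -4.51478593]), np.float64(20.460094100336626), 73)
seat tool [  2.45145844  -4.9112172  122.20843663]
lens all (array([ 0.21694457, -2.61455421]), np.float64(31.43273578127084), 231) lower (array([-0.68455131, -2.54618782]), np.float64(30.687553396613318), 113) x range -31.503347949975193 32.20592900699423 y -38.74172109150901 33.809311010839124
```

Call:
carry_out(motion=[{"dx":0.0,"dy":-0.002,"dz":0.008,"wx":0,"wy":0,"wz":0},{"dx":0.0004,"dy":-0.0035,"dz":0.025,"wx":0,"wy":0,"wz":0},{"dx":0.0004,"dy":-0.0035,"dz":0.045,"wx":0,"wy":0,"wz":0},{"dx":0.0004,"dy":-0.0035,"dz":0.065,"wx":0,"wy":0,"wz":0},{"dx":0.0004,"dy":-0.0035,"dz":0.083,"wx":0,"wy":0,"wz":0},{"dx":0.0004,"dy":-0.0035,"dz":0.097,"wx":0,"wy":0,"wz":0},{"dx":0.0004,"dy":-0.0035,"dz":0.107,"wx":0,"wy":0,"wz":0},{"dx":0.0004,"dy":-0.0035,"dz":0.112,"wx":0,"wy":0,"wz":0},{"dx":0.0004,"dy":-0.0035,"dz":0.114,"wx":0,"wy":0,"wz":0},{"dx":0.0004,"dy":-0.0035,"dz":0.114,"wx":0,"wy":0,"wz":0}])

```text
time_s: 7.55
eef_pos: [576.2, 160.8, 61.1]
tool_rot: [[0.991, -0.115, 0.067], [-0.133, -0.86, 0.492], [0.001, -0.496, -0.868]]
contact_force: [-0.7, -3.8, -3.7]
width: 59.9
finger_force: 33.0
```

```bash
python3 - <<'E'
from g import *
d=snap('wrist');s=d['s']; p0=s['eef_pos'];R0=np.array(s['tool_rot']); print(s['time_s'],p0.round(1),s['contact_force'].round(1),s['width'])
print('seat tool',R0.T@(SEAT-p0)); sc=snap('scene'); a=sc['frame'][220:350,110:270,::-1]
w=d['frame'][:,:,::-1][150:400,100:430]
cv2.imwrite('pics/w4.png',np.hstack([cv2.resize(w,(396,300)),cv2.resize(a,(369,300),interpolation=cv2.INTER_CUBIC)]))
E
```

```text
7.55 [576.2 160.8  61.1] [-0.7 -3.8 -3.7] 59.88741183320506
seat tool [-2.51132446  0.48724803  8.26534402]
```

View pics/w4.png

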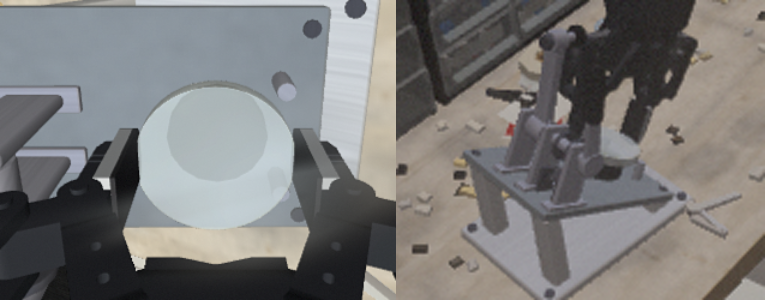

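The left half shows the seat through the lens at about (217,135), the lens at (217,157) and the pins at (285,87) and (280,185). I'll turn the offset into tool coordinates.

```bash
python3 - <<'E'
from g import *
d=snap('wrist');s=d['s']; p0=s['eef_pos'];R0=np.array(s['tool_rot']); print(s['contact_force'].round(1),p0.round(1))
g=cv2.GaussianBlur(d['frame'],(3,3),0).astype(int)
def pl(u,v,z):
    r=R0.T@d['R']@np.array([(u-d['cx'])/d['fx'],(v-d['cy'])/d['fy'],1]); o=R0.T@(d['o']-p0); return (o+r*(z-o[2])/r[2]).round(1)
print('lens',pl(280.8,280.8,-10.6),'seat',pl(280.8,262.5,8.3))
print(g[205:345:4,281,:].mean(1).round().tolist()); print(g[262,220:345:3,:].mean(1).round().tolist())
E
```

```text
[-0.7 -4.2 -3.5] [576.2 160.7  61.3]
lens [  1.4  -1.6 -10.6] seat [ 1.2 -1.6  8.3]
[149.0, 149.0, 149.0, 133.0, 123.0, 178.0, 179.0, 178.0, 178.0, 179.0, 179.0, 179.0, 181.0, 181.0, 182.0, 182.0, 183.0, 183.0, 183.0, 184.0, 184.0, 184.0, 185.0, 185.0, 195.0, 202.0, 200.0, 201.0, 200.0, 200.0, 202.0, 202.0, 202.0, 200.0, 197.0]
[199.0, 198.0, 198.0, 198.0, 197.0, 197.0, 194.0, 179.0, 179.0, 179.0, 179.0, 180.0, 179.0, 180.0, 180.0, 180.0, 180.0, 180.0, 181.0, 182.0, 182.0, 182.0, 182.0, 182.0, 183.0, 183.0, 183.0, 183.0, 183.0, 183.0, 182.0, 183.0, 182.0, 182.0, 187.0, 198.0, 198.0, 198.0, 198.0, 197.0, 198.0, 137.0]
```

The wrist reads about 5 N pushing downhill, so the uphill finger is brushing the press bracket. I'll back off and turn the hand 75° so the fingers sit at the open sides.

Call:
carry_out(motion=[{"dx":0,"dy":0,"dz":-0.01,"wx":0,"wy":0,"wz":0},{"dx":0,"dy":0,"dz":-0.035,"wx":0,"wy":0,"wz":0},{"dx":0,"dy":0.004,"dz":-0.06,"wx":0,"wy":0,"wz":4},{"dx":0,"dy":0.01,"dz":-0.08,"wx":0,"wy":0,"wz":11},{"dx":0,"dy":0.01,"dz":-0.09,"wx":0,"wy":0,"wz":19},{"dx":0,"dy":0.01,"dz":-0.09,"wx":0,"wy":0,"wz":27},{"dx":0,"dy":0.01,"dz":-0.09,"wx":0,"wy":0,"wz":35},{"dx":0,"dy":0.01,"dz":-0.09,"wx":0,"wy":0,"wz":43},{"dx":0,"dy":0.01,"dz":-0.09,"wx":0,"wy":0,"wz":51},{"dx":0,"dy":0.01,"dz":-0.09,"wx":0,"wy":0,"wz":59}])

```text
time_s: 8.7
eef_pos: [569.2, 108.5, 135.6]
tool_rot: [[0.408, -0.911, 0.068], [-0.807, -0.325, 0.493], [-0.427, -0.256, -0.868]]
contact_force: [-0.1, -0.5, -0.4]
width: 59.4
finger_force: 44.3
```

Call:
carry_out(motion=[{"dx":0,"dy":0,"dz":0,"wx":0,"wy":0,"wz":7},{"dx":0,"dy":0,"dz":0,"wx":0,"wy":0,"wz":13},{"dx":0,"dy":0,"dz":0,"wx":0,"wy":0,"wz":16},{"dx":0,"dy":0,"dz":0,"wx":0,"wy":0,"wz":16},{"dx":0,"dy":0,"dz":0,"wx":0,"wy":0,"wz":16},{"dx":0,"dy":0,"dz":0,"wx":0,"wy":0,"wz":16},{"dx":0,"dy":0,"dz":0,"wx":0,"wy":0,"wz":16},{"dx":0,"dy":0,"dz":0,"wx":0,"wy":0,"wz":16},{"dx":0,"dy":0,"dz":0,"wx":0,"wy":0,"wz":16},{"dx":0,"dy":0,"dz":0,"wx":0,"wy":0,"wz":16}])

```text
time_s: 9.7
eef_pos: [568.9, 108.2, 134.3]
tool_rot: [[0.146, -0.987, 0.067], [-0.865, -0.094, 0.492], [-0.479, -0.13, -0.868]]
contact_force: [0.6, -0.3, 0.0]
width: 59.8
finger_force: 44.3
```

```bash
python3 - <<'E'
from g import *
d=snap('wrist');s=d['s']; p0=s['eef_pos'];R0=np.array(s['tool_rot']); print(s['time_s'],s['contact_force'].round(1),p0.round(1),s['joint_pos'].round(2),s['width'])
save(d,'w5.png')
S=np.c_[xs,ys,zs]; Rt=S@np.array([[0,-1,0],[-1,0,0],[0,0,-1.]])@Ro.from_euler('z',75,degrees=True).as_matrix()
S2=SEAT+2.5*R0[:,0]*0
print(rel(SEAT+100*zs,Rt,p0,R0), 'seat tool',R0.T@(SEAT-p0))
E
```

```text
9.7 [ 0.6 -0.3  0. ] [568.9 108.2 134.3] [ 0.04  0.46 -0.02  1.91 -0.71  0.84 -2.49] 59.76633871879242
[-0.0093 -0.0004 -0.0019 -0.1492 -0.1685 -0.1746] seat tool [-9.58974098e+00 -8.92697695e-02  9.81176874e+01]
```

View pics/w5.png

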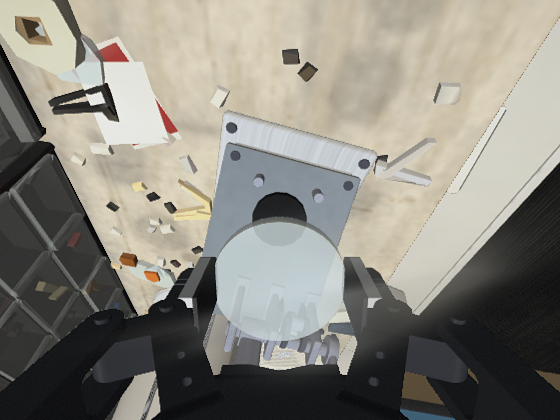

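The wrist view now shows the pins at (258,181) and (318,195), the seat at (280,212) and the lens at (280,280). The fingers are at the open sides.

```bash
python3 - <<'E'
from g import *
d=snap('wrist');s=d['s']; p0=s['eef_pos'];R0=np.array(s['tool_rot'])
S2=np.array([576.8,164.9,53.9])
print('seat tool',R0.T@(S2-p0),'uphill in tool',R0.T@xs)
def pl(u,v,z):
    r=R0.T@d['R']@np.array([(u-d['cx'])/d['fx'],(v-d['cy'])/d['fy'],1]); o=R0.T@(d['o']-p0); return (o+r*(z-o[2])/r[2])
a=[pl(258,181,91),pl(318,195,91)]; m=(a[0]+a[1])/2; print('pins',a,np.linalg.norm(a[1]-a[0]),'seat from pins',m+27.7*(R0.T@xs))
P=(pts(d)-p0)@R0; mm=((abs(P[:,:,2]+7)<6)&(np.hypot(P[:,:,0],P[:,:,1])<45)).astype(np.uint8); mm=cv2.morphologyEx(mm,2,np.ones((3,3)))
cn=max(cv2.findContours(mm,0,1)[0],key=len)[:,0]; q=np.array([pl(u,v,-10.6) for u,v in cn]); q=q[abs(q[:,1])<26]; print('lens x',q[:,0].min(),q[:,0].max())
E
```

```text
seat tool [-9.3750822  -2.70272563 98.16578667] uphill in tool [-0.9667043  -0.2558866  -0.00220065]
pins [array([ 22.9015201 , -17.95202637,  91.        ]), array([12.22447837, 26.60804548, 91.        ])] 45.82138390973049 seat from pins [-9.21470987 -2.76004936 90.93904191]
lens x -34.01174356724914 29.14586532577536
```

Call:
carry_out(motion=[{"dx":-0.003,"dy":-0.001,"dz":0.008,"wx":0,"wy":0,"wz":0},{"dx":-0.006,"dy":-0.0015,"dz":0.022,"wx":0,"wy":0,"wz":0},{"dx":-0.0075,"dy":-0.0015,"dz":0.038,"wx":0,"wy":0,"wz":0},{"dx":-0.0075,"dy":-0.0015,"dz":0.054,"wx":0,"wy":0,"wz":0},{"dx":-0.0075,"dy":-0.0015,"dz":0.068,"wx":0,"wy":0,"wz":0},{"dx":-0.0075,"dy":-0.0015,"dz":0.08,"wx":0,"wy":0,"wz":0},{"dx":-0.0075,"dy":-0.0015,"dz":0.087,"wx":0,"wy":0,"wz":0},{"dx":-0.0075,"dy":-0.0015,"dz":0.09,"wx":0,"wy":0,"wz":0},{"dx":-0.0075,"dy":-0.0015,"dz":0.09,"wx":0,"wy":0,"wz":0},{"dx":-0.0075,"dy":-0.0015,"dz":0.09,"wx":0,"wy":0,"wz":0}])

```text
time_s: 10.8
eef_pos: [575.7, 158.8, 60.3]
tool_rot: [[0.145, -0.987, 0.068], [-0.866, -0.094, 0.492], [-0.479, -0.13, -0.868]]
contact_force: [0.3, 0.2, 0.2]
width: 59.7
finger_force: 44.3
```

```bash
python3 - <<'E'
from g import *
d=snap('wrist');s=d['s']; p0=s['eef_pos'];R0=np.array(s['tool_rot']); print(s['time_s'],s['contact_force'].round(1),p0.round(1),s['joint_pos'].round(2),s['width'])
S2=np.array([576.8,164.9,53.9]); print('seat tool',R0.T@(S2-p0))
w=d['frame'][:,:,::-1][170:350,170:390]
cv2.imwrite('pics/w6.png',cv2.resize(w,(733,600),interpolation=cv2.INTER_CUBIC)); save(d,'w6f.png')
E
```

```text
10.8 [0.3 0.2 0.2] [575.7 158.8  60.3] [-0.    0.59 -0.08  1.92 -0.79  0.68 -2.45] 59.73212466057315
seat tool [-2.06260139 -0.86277415  8.62835961]
```

View pics/w6.png

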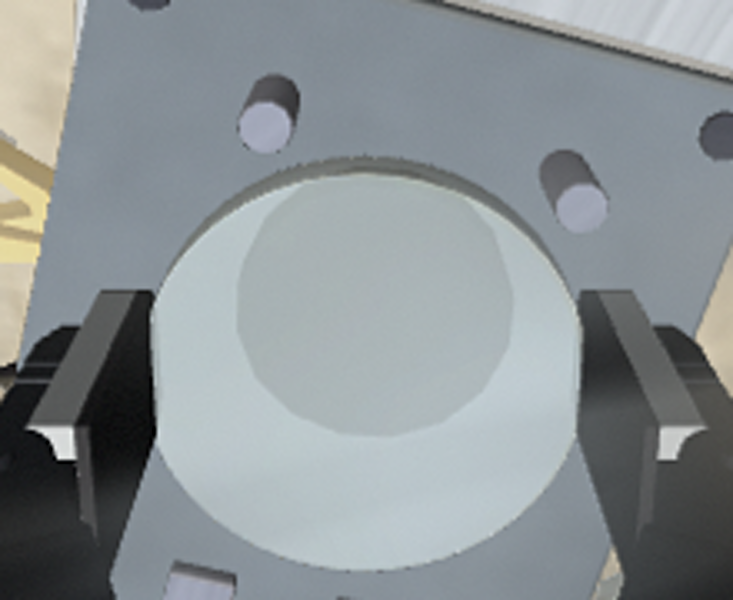

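The lens top rim is centred at (366,372), the seat seen through it at (376,304), and the pin tops at (265,127) and (582,208).

```bash
python3 - <<'E'
from g import *
d=snap('wrist');s=d['s']; p0=s['eef_pos'];R0=np.array(s['tool_rot'])
def pl(x,y,z):
    u=169.85+x*.3;v=169.85+y*.3
    r=R0.T@d['R']@np.array([(u-d['cx'])/d['fx'],(v-d['cy'])/d['fy'],1]); o=R0.T@(d['o']-p0); return (o+r*(z-o[2])/r[2])
print('lens: l,r,top,bot',*[pl(*q,-10.6).round(1) for q in((152,360),(580,360),(366,175),(366,570))])
print('lens rim bottom edge',pl(366,156,-1.6).round(1))
print('seat l,r,bot',*[pl(*q,8.5).round(1) for q in((238,304),(513,304),(376,437))])
up=R0.T@xs; a=pl(265,127,1.5);b=pl(582,208,1.5); print('pins',a,b,np.linalg.norm(a-b),(a+b)/2+27.7*up)
P=(pts(d)-p0)@R0; f=P[(abs(P[:,0])<60)&(P[:,2]>12)&(P[:,2]<25)&(abs(P[:,1])<60)]; print(np.median(f,0))
q=P[(np.hypot(P[:,0]+2,P[:,1]+2.6)<30)&(P[:,2]>-14)&(P[:,2]<3)]
for _ in range(4):
    A=np.c_[q[:,:2],(q[:,:2]**2).sum(1),np.ones(len(q))]; c=np.linalg.lstsq(A,q[:,2],rcond=None)[0]; e=q[:,2]-A@c; q=q[abs(e)<2*e.std()]
print(c)
E
```

```text
lens: l,r,top,bot [ -0.1 -31.2 -10.6] [ -0.1  27.3 -10.6] [ 26.7  -1.9 -10.6] [-34.5  -1.9 -10.6]
lens rim bottom edge [26.3 -1.9 -1.6]
seat l,r,bot [ -1.1 -21.7   8.5] [-1.2 20.7  8.5] [-24.7  -0.4   8.5]
pins [ 29.51344984 -15.99485142   1.5       ] [17.40296835 28.90832913  1.5       ] 46.507627179262506 [-3.32015367 -0.62883458  1.43725339]Traceback (most recent call last):
  File "<stdin>", line 10, in <module>
IndexError: boolean index did not match indexed array along axis 1; size of axis is 560 but size of corresponding boolean axis is 3
```

```bash
python3 - <<'E'
from g import *
d=snap('wrist');s=d['s']; p0=s['eef_pos'];R0=np.array(s['tool_rot']); print(s['time_s'],p0.round(1))
P=((pts(d)-p0)@R0).reshape(-1,3)
r=np.hypot(P[:,0]+3.5,P[:,1]+2)
for lo,hi in((25,29),(28,30.5)):
    q=P[(r<hi)&(r>lo)&(P[:,2]>-16)&(P[:,2]<3)]
    for _ in range(4):
        A=np.c_[q[:,:2],np.ones(len(q))]; c=np.linalg.lstsq(A,q[:,2],rcond=None)[0]; e=q[:,2]-A@c; q=q[abs(e)<2*e.std()]
    print(c,len(q),e.std())
f=P[(abs(P[:,0])<60)&(P[:,2]>10)&(P[:,2]<30)&(abs(P[:,1])<60)]; A=np.c_[f[:,:2],np.ones(len(f))]; print('face',np.linalg.lstsq(A,f[:,2],rcond=None)[0],len(f))
E
```

```text
10.9 [575.7 158.8  60.4]
[-2.11748931e-02 -4.97206695e-03 -8.28424552e+00] 2593 0.5086528473339467
[ 5.93272112e-04 -2.21328721e-03 -8.45350281e+00] 1919 0.7706304181406317
face [4.55564276e-02 1.90897522e-02 2.00513764e+01] 21008
```

Call:
carry_out(motion=[{"dx":0,"dy":0.001,"dz":0.002,"wx":0,"wy":0,"wz":0},{"dx":0,"dy":0.001,"dz":0.004,"wx":0,"wy":0,"wz":0},{"dx":0,"dy":0.001,"dz":0.0055,"wx":0,"wy":0,"wz":0},{"dx":0,"dy":0.001,"dz":0.0065,"wx":0,"wy":0,"wz":0},{"dx":0,"dy":0.001,"dz":0.007,"wx":0,"wy":0,"wz":0},{"dx":0,"dy":0.001,"dz":0.0075,"wx":0,"wy":0,"wz":0},{"dx":0,"dy":0.001,"dz":0.008,"wx":0,"wy":0,"wz":0},{"dx":0,"dy":0.001,"dz":0.008,"wx":0,"wy":0,"wz":0},{"dx":0,"dy":0.001,"dz":0.008,"wx":0,"wy":0,"wz":0},{"dx":0,"dy":0.001,"dz":0.008,"wx":0,"wy":0,"wz":0}])

```text
time_s: 11.95
eef_pos: [574.9, 162.9, 52.9]
tool_rot: [[0.146, -0.987, 0.067], [-0.866, -0.094, 0.492], [-0.479, -0.13, -0.868]]
contact_force: [0.2, 0.3, -0.0]
width: 59.5
finger_force: 44.3
```

Call:
carry_out(motion=[{"dx":0,"dy":0,"dz":0.0003,"wx":0,"wy":0,"wz":0},{"dx":0,"dy":0,"dz":0.0006,"wx":0,"wy":0,"wz":0},{"dx":0,"dy":0,"dz":0.0009,"wx":0,"wy":0,"wz":0},{"dx":0,"dy":0,"dz":0.0012,"wx":0,"wy":0,"wz":0},{"dx":0,"dy":0,"dz":0.0014,"wx":0,"wy":0,"wz":0},{"dx":0,"dy":0,"dz":0.0015,"wx":0,"wy":0,"wz":0},{"dx":0,"dy":0,"dz":0.0015,"wx":0,"wy":0,"wz":0},{"dx":0,"dy":0,"dz":0.0015,"wx":0,"wy":0,"wz":0},{"dx":0,"dy":0,"dz":0.0015,"wx":0,"wy":0,"wz":0},{"dx":0,"dy":0,"dz":0.0015,"wx":0,"wy":0,"wz":0}])

```text
time_s: 12.95
eef_pos: [575.1, 163.3, 52.1]
tool_rot: [[0.146, -0.987, 0.068], [-0.865, -0.094, 0.492], [-0.479, -0.13, -0.868]]
contact_force: [-7.0, -6.6, 12.9]
width: 59.9
finger_force: 46.3
```

Call:
carry_out(motion=[{"dx":0,"dy":0,"dz":-0.0005,"wx":0,"wy":0,"wz":0},{"dx":0,"dy":0,"dz":-0.0005,"wx":0,"wy":0,"wz":0},{"dx":0,"dy":0,"dz":-0.0005,"wx":0,"wy":0,"wz":0},{"dx":0,"dy":0,"dz":-0.0005,"wx":0,"wy":0,"wz":0},{"dx":0,"dy":0,"dz":-0.0005,"wx":0,"wy":0,"wz":0},{"dx":0,"dy":0,"dz":-0.0005,"wx":0,"wy":0,"wz":0},{"dx":0,"dy":0,"dz":-0.0005,"wx":0,"wy":0,"wz":0},{"dx":0,"dy":0,"dz":-0.0005,"wx":0,"wy":0,"wz":0},{"dx":0,"dy":0,"dz":-0.0005,"wx":0,"wy":0,"wz":0},{"dx":0,"dy":0,"dz":-0.0005,"wx":0,"wy":0,"wz":0}], claw=0.8)

```text
time_s: 13.95
eef_pos: [575.0, 163.4, 52.0]
tool_rot: [[0.145, -0.987, 0.067], [-0.866, -0.094, 0.492], [-0.479, -0.13, -0.868]]
contact_force: [0.2, 0.1, -0.6]
width: 76.8
finger_force: 0.0
```

```bash
python3 - <<'E'
from g import *
d=snap('wrist');s=d['s']; print(s['time_s'],s['contact_force'].round(1),s['eef_pos'].round(1),s['width'],s['finger_force'])
save(d,'w7.png')
E
```

```text
13.95 [ 0.2  0.1 -0.6] [575.  163.4  52. ] 76.79291691182391 0.0
```

View pics/w7.png

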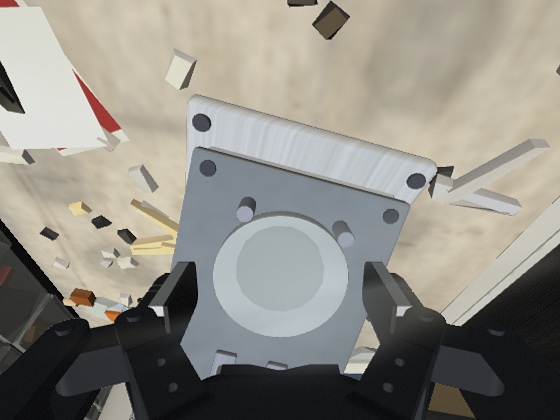

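The lens lies on the seat: lens at (280,278), seat seen through it at (280,268), and it is up against both pins. Retracting along the tool axis.

Call:
carry_out(motion=[{"dx":0,"dy":0,"dz":-0.006,"wx":0,"wy":0,"wz":0},{"dx":0,"dy":0,"dz":-0.02,"wx":0,"wy":0,"wz":0},{"dx":0,"dy":0,"dz":-0.045,"wx":0,"wy":0,"wz":0},{"dx":0,"dy":0,"dz":-0.075,"wx":0,"wy":0,"wz":0},{"dx":0,"dy":0,"dz":-0.11,"wx":0,"wy":0,"wz":0},{"dx":0,"dy":0,"dz":-0.145,"wx":0,"wy":0,"wz":0},{"dx":0,"dy":0,"dz":-0.18,"wx":0,"wy":0,"wz":0},{"dx":0,"dy":0,"dz":-0.205,"wx":0,"wy":0,"wz":0},{"dx":0,"dy":0,"dz":-0.22,"wx":0,"wy":0,"wz":0},{"dx":0,"dy":0,"dz":-0.22,"wx":0,"wy":0,"wz":0}])

```text
time_s: 15.0
eef_pos: [560.8, 53.9, 244.9]
tool_rot: [[0.145, -0.987, 0.071], [-0.866, -0.093, 0.491], [-0.478, -0.133, -0.868]]
contact_force: [-0.3, 1.7, 0.4]
width: 76.7
finger_force: 0.0
```

```bash
cat >> g.py <<'E'
S2=np.array([576,164.8,53.8]); AX=S2+80*xs+62*ys+35*zs
def grip(t,r=65):
    a=np.radians(19)-t; u=zs*np.cos(a)+xs*np.sin(a); n=zs*-np.sin(a)+xs*np.cos(a) # n: uphill-side normal
    return AX+r*u,u,n
Z=np.array([0,0,-1.])
Rv=np.c_[[np.sin(yaw),-np.cos(yaw),0],[-np.cos(yaw),-np.sin(yaw),0],Z]
E
python3 - <<'E'
from g import *
s=manip.sense(); print(s['time_s'],s['eef_pos'].round(1),s['joint_pos'].round(2))
print('axis',AX.round(1))
for t in(0,.3,.6,.9,1.15,1.4,1.9): p,u,n=grip(t); print(t,p.round(1),u.round(2),n.round(2))
d=snap('wrist'); t=snap('top'); sc=snap('scene')
for n,c in(('wrist',d),('top',t),('scene',sc)):
    print(n,[np.round(proj(c,grip(0,r)[0]),1).tolist() for r in(46,65,92)])
    f=c['frame']; u,v=map(int,proj(c,grip(0)[0]))
    if 30<u<530 and 30<v<390:
        # dark blob + depth
        m=(f.max(2)<50).astype(np.uint8); k=np.zeros_like(m); R=45; k[max(0,v-R):v+R,max(0,u-R):u+R]=1
        q=pts(c)[(m&k)>0]; p0,uu,_=grip(0); q=q[np.linalg.norm(q-p0,axis=1)<45]
        a=(q-AX)@np.c_[xs,ys,zs]; print(len(q),'dark pts in seat axes rel axis: med',np.median(a,0).round(1),np.percentile(a,[3,97],axis=0).round(1).tolist())
cv2.imwrite('pics/w8.png',np.hstack([cv2.resize(t['frame'][160:220,150:220,::-1],(350,300)),cv2.resize(sc['frame'][220:350,110:270,::-1],(369,300))]))
save(d,'w8f.png')
E
```

```text
15.0 [560.8  53.9 244.9] [ 0.09  0.31  0.04  1.84 -0.61  1.08 -2.57]
axis [521.2 224.3 124. ]
0 [519.6 212.1 187.8] [-0.02 -0.19  0.98] [0.13 0.97 0.19]
0.3 [517.3 193.9 181.4] [-0.06 -0.47  0.88] [0.11 0.87 0.47]
0.6 [515.3 178.5 169.8] [-0.09 -0.7   0.7 ] [0.09 0.7  0.71]
0.9 [513.8 167.1 154.1] [-0.11 -0.88  0.46] [0.06 0.46 0.89]
1.15 [513.1 161.5 138.9] [-0.13 -0.97  0.23] [0.03 0.23 0.97]
1.4 [512.8 159.8 122.8] [-0.13 -0.99 -0.02] [-0.   -0.02  1.  ]
1.9 [513.9 168.3  91.8] [-0.11 -0.86 -0.5 ] [-0.06 -0.49  0.87]
wrist [[316.7, 299.0], [316.7, 314.9], [316.9, 340.4]]
  return _methods._mean(a, axis=axis, dtype=dtype,
  ret = um.true_divide(
Traceback (most recent call last):
IndexError: index -1 is out of bounds for axis 0 with size 0
```

I've used my ten pictures, so I'll check the lever by numbers only.

```bash
python3 - <<'E'
from g import *
for n in('top','scene'):
    c=snap(n); f=c['frame']; p0,uu,_=grip(0); u,v=map(int,proj(c,p0)); print(n,u,v,f[v,u])
    m=(f.max(2)<60); q=pts(c); k=m&(np.linalg.norm(q-p0,axis=2)<45); vv,ux=np.nonzero(k); q=q[k]
    if len(q)<5: print('few'); continue
    a=(q-AX)@np.c_[xs,ys,zs]; print(len(q),'px',ux.min(),ux.max(),vv.min(),vv.max(),'rel axis med',np.median(a,0).round(1),np.percentile(a,[3,97],axis=0).round(1).tolist(),'world',np.median(q,0).round(1), 'exp grip',((p0-AX)@np.c_[xs,ys,zs]).round(1))
E
```

```text
top 164 206 [25 24 26]
43 px 162 168 203 211 rel axis med [23.5  3.1 82.5] [[10.5, -2.9, 48.5], [30.4, 7.3, 88.5]] world [515.4 206.  209. ] exp grip [21.2  0.  61.5]
scene 194 259 [47 45 44]
193 px 192 200 248 273 rel axis med [27.4  7.3 64.4] [[17.2, -0.1, 40.6], [34.6, 10.5, 85.1]] world [513.  216.7 193.2] exp grip [21.2  0.  61.5]
```

```bash
cat >> g.py <<'E'
def Rz(deg):
    a=np.radians(deg); x=np.array([np.cos(a),np.sin(a),0]); return np.c_[x,np.cross(Z,x),Z]
E
python3 - <<'E'
from g import *
s=manip.sense(); print(s['eef_pos'].round(1)); print(rel([540,140,275],Rz(-20),s['eef_pos'],s['tool_rot']))
E
```

```text
[559.7  55.9 241.9]
[-9.15000e-02  7.30000e-03  1.14000e-02 -2.25986e+01  2.16336e+01
 -6.11363e+01]
```

Call:
carry_out(motion=[{"dx":-0.009,"dy":0.0007,"dz":0.001,"wx":-2.3,"wy":2.2,"wz":-6.1},{"dx":-0.018,"dy":0.0015,"dz":0.002,"wx":-4.5,"wy":4.3,"wz":-12.2},{"dx":-0.027,"dy":0.002,"dz":0.003,"wx":-6.8,"wy":6.5,"wz":-18.3},{"dx":-0.037,"dy":0.003,"dz":0.005,"wx":-9,"wy":8.7,"wz":-24.5},{"dx":-0.046,"dy":0.004,"dz":0.006,"wx":-11.3,"wy":10.8,"wz":-30.6},{"dx":-0.055,"dy":0.004,"dz":0.007,"wx":-13.6,"wy":13,"wz":-36.7},{"dx":-0.064,"dy":0.005,"dz":0.008,"wx":-15.8,"wy":15.1,"wz":-42.8},{"dx":-0.073,"dy":0.006,"dz":0.009,"wx":-18.1,"wy":17.3,"wz":-48.9},{"dx":-0.082,"dy":0.0065,"dz":0.01,"wx":-20.3,"wy":19.5,"wz":-55},{"dx":-0.0915,"dy":0.0073,"dz":0.0114,"wx":-22.6,"wy":21.6,"wz":-61.1}], claw=-1)

```text
time_s: 16.25
eef_pos: [540.2, 140.1, 275.3]
tool_rot: [[0.941, -0.338, 0.001], [-0.338, -0.941, -0.002], [0.002, 0.002, -1.0]]
contact_force: [0.7, -0.5, 1.1]
width: -0.4
finger_force: 0.0
```

```bash
python3 - <<'E'
from g import *
s=manip.sense(); print(s['time_s'],s['eef_pos'].round(1),s['joint_pos'].round(2),s['width'],np.degrees(np.arctan2(s['tool_rot'][1][0],s['tool_rot'][0][0]))); print(rel([524,246,268],Rz(62),s['eef_pos'],s['tool_rot']))
E
```

```text
16.25 [540.2 140.1 275.3] [-0.22  0.26 -0.11  1.73  0.03  1.15 -2.25] -0.41869822799231526 -19.784255247772172
[-5.11000e-02 -9.42000e-02  7.10000e-03  1.39700e-01 -9.20000e-03
 -8.17843e+01]
```

Call:
carry_out(motion=[{"dx":-0.005,"dy":-0.01,"dz":0.001,"wx":0,"wy":0,"wz":-8.2},{"dx":-0.011,"dy":-0.02,"dz":0.002,"wx":0,"wy":0,"wz":-16.4},{"dx":-0.018,"dy":-0.033,"dz":0.003,"wx":0,"wy":0,"wz":-24.6},{"dx":-0.025,"dy":-0.046,"dz":0.004,"wx":0,"wy":0,"wz":-32.8},{"dx":-0.032,"dy":-0.059,"dz":0.005,"wx":0,"wy":0,"wz":-41},{"dx":-0.038,"dy":-0.07,"dz":0.006,"wx":0,"wy":0,"wz":-49.2},{"dx":-0.043,"dy":-0.08,"dz":0.007,"wx":0,"wy":0,"wz":-57.4},{"dx":-0.048,"dy":-0.088,"dz":0.007,"wx":0,"wy":0,"wz":-65.6},{"dx":-0.051,"dy":-0.093,"dz":0.007,"wx":0,"wy":0,"wz":-73.8},{"dx":-0.051,"dy":-0.094,"dz":0.007,"wx":0,"wy":0,"wz":-81.8}])

```text
time_s: 17.25
eef_pos: [524.0, 246.4, 268.0]
tool_rot: [[0.467, 0.884, -0.0], [0.884, -0.467, 0.0], [-0.0, -0.0, -1.0]]
contact_force: [-0.8, -0.5, -0.7]
width: -0.1
finger_force: 0.0
```

```bash
python3 - <<'E'
from g import *
s=manip.sense(); print(s['time_s'],s['eef_pos'].round(1),s['joint_pos'].round(2)); p,u,n=grip(0,62); T=p+36*n; print(T,rel(T,Rz(82.6),s['eef_pos'],s['tool_rot']))
E
```

```text
17.25 [524.  246.4 268. ] [-0.2   0.32 -0.37  1.68  0.13  1.16 -1.08]
[524.2444823  247.68750456 191.70928153] [ 1.20000e-03 -4.00000e-04  7.63000e-02 -2.73000e-02 -3.40000e-03
 -2.04259e+01]
```

Call:
carry_out(motion=[{"dx":0.0005,"dy":0,"dz":0.003,"wx":0,"wy":0,"wz":-8},{"dx":0.001,"dy":0,"dz":0.01,"wx":0,"wy":0,"wz":-15},{"dx":0.0012,"dy":0,"dz":0.022,"wx":0,"wy":0,"wz":-20.4},{"dx":0.0012,"dy":0,"dz":0.037,"wx":0,"wy":0,"wz":-20.4},{"dx":0.0012,"dy":0,"dz":0.052,"wx":0,"wy":0,"wz":-20.4},{"dx":0.0012,"dy":0,"dz":0.064,"wx":0,"wy":0,"wz":-20.4},{"dx":0.0012,"dy":0,"dz":0.072,"wx":0,"wy":0,"wz":-20.4},{"dx":0.0012,"dy":0,"dz":0.0763,"wx":0,"wy":0,"wz":-20.4},{"dx":0.0012,"dy":0,"dz":0.0763,"wx":0,"wy":0,"wz":-20.4},{"dx":0.0012,"dy":0,"dz":0.0763,"wx":0,"wy":0,"wz":-20.4}])

```text
time_s: 18.25
eef_pos: [525.7, 246.3, 193.1]
tool_rot: [[0.137, 0.991, 0.002], [0.991, -0.137, 0.0], [0.001, 0.002, -1.0]]
contact_force: [-0.2, 0.2, -0.6]
width: 0.2
finger_force: 0.0
```

```bash
python3 - <<'E'
from g import *
s=manip.sense(); p0=s['eef_pos'];R0=s['tool_rot'];print(s['time_s'],p0.round(1),s['contact_force'].round(1),s['joint_pos'].round(2))
# path: handle centre r=62 + contact offset: finger is 11 half-wide horiz, tip end at TCP
xh=np.array([np.cos(yaw),np.sin(yaw),0])
for t in np.arange(0,1.71,.1):
    p,u,n=grip(t,63)
    # finger corner (downhill bottom edge) touches handle surface: corner = p+8n ; TCP=corner+11*xh
    T=p+8*n+11*xh; print(round(t,1),rel(T,R0,p0,R0)[:3])
d=snap('wrist'); P=((pts(d)-p0)@R0); f=d['frame']; k=(P[...,2]>-60)&(P[...,2]<15)&(abs(P[...,1])<40)&(abs(P[...,0])<70); q=P[k]; print(len(q)); h,e=np.histogram(q[:,0],bins=28,range=(-70,70)); print(h.tolist())
E
```

```text
18.25 [525.7 246.3 193.1] [-0.2  0.2 -0.6] [-0.17  0.41 -0.41  1.76  0.19  1.02 -0.79]
0.0 [-0.0156 -0.0015  0.0057]
0.1 [-0.0219 -0.0014  0.0064]
0.2 [-0.0281 -0.0014  0.0077]
0.3 [-0.0341 -0.0013  0.0097]
0.4 [-0.0399 -0.0013  0.0123]
0.5 [-0.0454 -0.0012  0.0154]
0.6 [-0.0506 -0.0012  0.019 ]
0.7 [-0.0554 -0.0012  0.0232]
0.8 [-0.0598 -0.0011  0.0278]
0.9 [-0.0637 -0.0011  0.0328]
1.0 [-0.067  -0.0011  0.0382]
1.1 [-0.0698 -0.0011  0.0439]
1.2 [-0.0721 -0.0011  0.0498]
1.3 [-0.0737 -0.0011  0.056 ]
1.4 [-0.0747 -0.0011  0.0623]
1.5 [-0.075  -0.0011  0.0686]
1.6 [-0.0748 -0.0011  0.0749]
1.7 [-0.0739 -0.0011  0.0812]
12205
[0, 0, 0, 0, 0, 1, 87, 156, 66, 0, 0, 2, 1032, 1042, 868, 2225, 6140, 586, 0, 0, 0, 0, 0, 0, 0, 0, 0, 0]
```

Call:
carry_out(motion=[{"dx":-0.012,"dy":-0.001,"dz":0.0055,"wx":0,"wy":0,"wz":0},{"dx":-0.019,"dy":-0.0013,"dz":0.006,"wx":0,"wy":0,"wz":0},{"dx":-0.0265,"dy":-0.0013,"dz":0.0073,"wx":0,"wy":0,"wz":0},{"dx":-0.034,"dy":-0.0013,"dz":0.0097,"wx":0,"wy":0,"wz":0},{"dx":-0.04,"dy":-0.0013,"dz":0.0123,"wx":0,"wy":0,"wz":0},{"dx":-0.0455,"dy":-0.0012,"dz":0.0154,"wx":0,"wy":0,"wz":0},{"dx":-0.0506,"dy":-0.0012,"dz":0.019,"wx":0,"wy":0,"wz":0},{"dx":-0.053,"dy":-0.0012,"dz":0.021,"wx":0,"wy":0,"wz":0},{"dx":-0.0554,"dy":-0.0012,"dz":0.0232,"wx":0,"wy":0,"wz":0},{"dx":-0.0554,"dy":-0.0012,"dz":0.0232,"wx":0,"wy":0,"wz":0}])

```text
time_s: 19.3
eef_pos: [516.9, 191.3, 170.2]
tool_rot: [[0.138, 0.99, 0.003], [0.99, -0.138, 0.001], [0.001, 0.002, -1.0]]
contact_force: [-2.9, 3.0, 11.2]
width: 0.2
finger_force: 5.0
```

```bash
python3 - <<'E'
from g import *
s=manip.sense(); p0=s['eef_pos'];print(s['time_s'],p0.round(1),s['contact_force'].round(1),s['joint_pos'].round(2))
c=snap('scene'); f=c['frame']; q=pts(c); a=(q-AX)@np.c_[xs,ys,zs]; r=np.hypot(a[...,0],a[...,2]); k=(abs(a[...,1])<16)&(r<95)&(r>48)&(f.max(2)<60); b=a[k]
ang=np.arctan2(b[:,0],b[:,2]); print('lever hist',np.histogram(np.radians(19)-ang,bins=12,range=(-.6,1.8)))
for t in np.arange(.7,1.71,.1):
    p,u,n=grip(t,63); T=p+8*n+11*np.array([np.cos(yaw),np.sin(yaw),0]); print(round(t,1),rel(T,s['tool_rot'],p0,s['tool_rot'])[:3])
E
```

```text
19.3 [516.9 191.3 170.2] [-2.9  3.  11.2] [-0.09  0.38 -0.4   1.85  0.18  0.94 -0.7 ]
lever hist (array([ 0,  0,  0, 70, 53, 89, 45,  0,  0,  0,  0,  0]), array([-0.6, -0.4, -0.2,  0. ,  0.2,  0.4,  0.6,  0.8,  1. ,  1.2,  1.4,
        1.6,  1.8]))
0.7 [0.0003 0.     0.0003]
0.8 [-0.004  0.     0.005]
0.9 [-0.0079  0.0001  0.01  ]
1.0 [-0.0113  0.0001  0.0154]
1.1 [-0.0141  0.0001  0.0211]
1.2 [-0.0163  0.0001  0.027 ]
1.3 [-0.0179  0.0001  0.0331]
1.4 [-0.0189  0.0001  0.0394]
1.5 [-0.0193  0.0001  0.0457]
1.6 [-0.019   0.0001  0.0521]
1.7 [-0.0181  0.      0.0584]
```

Call:
carry_out(motion=[{"dx":-0.004,"dy":0,"dz":0.005,"wx":0,"wy":0,"wz":0},{"dx":-0.0079,"dy":0,"dz":0.01,"wx":0,"wy":0,"wz":0},{"dx":-0.0113,"dy":0,"dz":0.0154,"wx":0,"wy":0,"wz":0},{"dx":-0.0141,"dy":0,"dz":0.0211,"wx":0,"wy":0,"wz":0},{"dx":-0.0163,"dy":0,"dz":0.027,"wx":0,"wy":0,"wz":0},{"dx":-0.0179,"dy":0,"dz":0.0331,"wx":0,"wy":0,"wz":0},{"dx":-0.0189,"dy":0,"dz":0.0394,"wx":0,"wy":0,"wz":0},{"dx":-0.0193,"dy":0,"dz":0.0457,"wx":0,"wy":0,"wz":0},{"dx":-0.0193,"dy":0,"dz":0.0457,"wx":0,"wy":0,"wz":0},{"dx":-0.0193,"dy":0,"dz":0.0457,"wx":0,"wy":0,"wz":0}])

```text
time_s: 20.35
eef_pos: [514.1, 172.5, 123.6]
tool_rot: [[0.137, 0.991, 0.001], [0.991, -0.137, 0.0], [0.0, 0.001, -1.0]]
contact_force: [0.1, -0.4, 0.1]
width: -0.2
finger_force: 0.0
```

```bash
cat > lev.py <<'E'
from g import *
s=manip.sense(); print(s['time_s'],s['eef_pos'].round(1),s['contact_force'].round(1))
for nm in('scene','top'):
    c=snap(nm); f=c['frame']; q=pts(c); a=(q-AX)@np.c_[xs,ys,zs]; r=np.hypot(a[...,0],a[...,2]); k=(abs(a[...,1])<14)&(r<95)&(r>48)&(f.max(2)<60); b=a[k]
    print(nm,np.histogram(np.radians(19)-np.arctan2(b[:,0],b[:,2]),bins=12,range=(0,2.4))[0])
E
python3 lev.py
```

```text
20.35 [514.1 172.5 123.6] [ 0.1 -0.4  0.1]
scene [ 8 92 68 24 11  9  0  0 18 72  1  0]
top [ 0  0  0  1  2  0  0  0 13 39  0  0]
```

The force has dropped to zero and the handle sits at about 1.9 rad, so it has snapped shut. Retracting upward.

Call:
carry_out(motion=[{"dx":0,"dy":0,"dz":-0.01,"wx":0,"wy":0,"wz":0},{"dx":0.003,"dy":0,"dz":-0.03,"wx":0,"wy":0,"wz":0},{"dx":0.005,"dy":0,"dz":-0.055,"wx":0,"wy":0,"wz":0},{"dx":0.005,"dy":0,"dz":-0.085,"wx":0,"wy":0,"wz":0},{"dx":0.005,"dy":0,"dz":-0.115,"wx":0,"wy":0,"wz":0},{"dx":0.005,"dy":0,"dz":-0.14,"wx":0,"wy":0,"wz":0},{"dx":0.005,"dy":0,"dz":-0.155,"wx":0,"wy":0,"wz":0},{"dx":0.005,"dy":0,"dz":-0.16,"wx":0,"wy":0,"wz":0},{"dx":0.005,"dy":0,"dz":-0.16,"wx":0,"wy":0,"wz":0},{"dx":0.005,"dy":0,"dz":-0.16,"wx":0,"wy":0,"wz":0}])

```text
time_s: 21.45
eef_pos: [514.3, 177.2, 283.1]
tool_rot: [[0.137, 0.991, 0.0], [0.991, -0.137, -0.0], [-0.0, 0.0, -1.0]]
contact_force: [-0.2, 0.0, -0.1]
width: 0.1
finger_force: 0.0
```

```bash
python3 lev.py; python3 - <<'E'
from g import *
c=snap('scene'); a=(pts(c)-S2)@np.c_[xs,ys,zs]; k=(abs(a[...,2]-8)<4)&(np.hypot(a[...,0],a[...,1])<40); b=a[k]; print('lens-level pts',len(b),np.percentile(b,[2,50,98],axis=0).round(1).tolist())
k=(abs(a[...,1])<12)&(abs(a[...,0])<12)&(a[...,2]>12)&(a[...,2]<60); print('pad/arm over seat pts',k.sum())
E
```

```text
21.45 [514.3 177.2 283.1] [-0.2  0.  -0.1]
scene [ 0  0  0  0  0  0  0  0 19 72  0  0]
top [ 0  0  0  0  0  0  0  0 37 35  0  0]
lens-level pts 95 [[-31.0, -26.4, 4.7], [-5.9, -13.1, 8.0], [17.7, 33.1, 11.3]]
pad/arm over seat pts 118
```

The lever reads closed, the press arm is over the seat, and the lens is in place. Handing in.

```bash
python3 -c "from cell import manip; print(manip.hand_in())"
```

```text
the job is handed in; nothing more can be done
None
```

The lens lies flat on the seat against both pins, the cam lever is snapped shut with the press arm down over the lens, and the job was handed in at about 21.5 s; the pad force was not measured, the loupe and carton were not touched as far as I could tell, and no verdict came back.

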